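# Pack the bike kit into the blue bin and leave the look-alikes

## Task

Pack the bike kit into the four compartments of the blue bin, each thing set down upright and flat in the middle of its mat: the rear light with the red lens on the red mat, the steel crank puller on the yellow mat, the grey hex key set on the green mat and the black brake shoe on the white mat. Leave the front light with the dark lens and the salmon red brake shoe where they lie.

Things in the scene. Friction and masses are not known exactly. Their poses are not given: they have to be found in the camera images.
- rear_light_mid (a point): The rear light: white silicone body 46 x 34 x 22 mm (long side along x, two small end lugs make it 60 mm over all) with a red lens 26 mm across on top, 30 mm high in all, lying lens up on the table, 60 g. Point at its middle, 15 mm above its underside; z up.
- puller_mid (a point): The stainless steel crank puller, standing upright on a round foot 38 mm across and 10 mm high; above it a threaded barrel 27 mm across (z 10 to 40 mm above the underside, the place to grip), a thin neck and a hex head 16 mm across, 56 mm high in all, 170 g. Point on its axis 28 mm above its underside; z up.
- hex_set_mid (a point): The grey folding hex key set, 82 mm long (x), 30 mm wide (y; 32 mm over the pivot bolts at its ends), 24 mm high, steel keys showing between its grey cheeks, 160 g. Point at its middle, 12 mm above its underside; z up.
- black_shoe_mid (a point): The black brake shoe: black rubber rim-brake shoe, 66 mm long (x), 14 mm wide (y), 20 mm high, on a thin dark foot plate 40 x 24 x 3 mm, with a small steel stud up to 34 mm on top, 40 g. Point on its centre line 12 mm above its underside; x along the shoe, z up. (The flat disc-brake pads in the white dish have nothing to do with it.)
- front_light_mid (a point): Look-alike to leave alone, the front light: white silicone body 46 x 34 x 22 mm (long side along x, two small end lugs make it 60 mm over all) with a dark glassy lens 26 mm across on top, 30 mm high in all, lying lens up on the table, 60 g. Point at its middle, 15 mm above its underside; z up.
- salmon_shoe_mid (a point): Look-alike to leave alone: salmon red rubber rim-brake shoe, 66 mm long (x), 14 mm wide (y), 20 mm high, on a thin dark foot plate 40 x 24 x 3 mm, with a small steel stud up to 34 mm on top, 40 g. Point on its centre line 12 mm above its underside; x along the shoe, z up.
- mat_red: The red mat, 100 (x) x 80 (y) x 3 mm, fixed on the floor of a compartment of the blue bin. Origin: centre of its underside, 4 mm above the table (its top is 7 mm above). The compartment, 104 x 84 mm inside, is centred on it; dividers end 22 mm and outer walls 26 mm above the table, all 4 mm thick. The fixed bin (220 x 180 mm) stands differently, and the mats change compartments, at each start.
- mat_yellow: The yellow mat, 100 (x) x 80 (y) x 3 mm, fixed on the floor of a compartment of the blue bin. Origin: centre of its underside, 4 mm above the table (its top is 7 mm above). The compartment, 104 x 84 mm inside, is centred on it; dividers end 22 mm and outer walls 26 mm above the table, all 4 mm thick. The fixed bin (220 x 180 mm) stands differently, and the mats change compartments, at each start.
- mat_green: The green mat, 100 (x) x 80 (y) x 3 mm, fixed on the floor of a compartment of the blue bin. Origin: centre of its underside, 4 mm above the table (its top is 7 mm above). The compartment, 104 x 84 mm inside, is centred on it; dividers end 22 mm and outer walls 26 mm above the table, all 4 mm thick. The fixed bin (220 x 180 mm) stands differently, and the mats change compartments, at each start.
- mat_white: The white mat, 100 (x) x 80 (y) x 3 mm, fixed on the floor of a compartment of the blue bin. Origin: centre of its underside, 4 mm above the table (its top is 7 mm above). The compartment, 104 x 84 mm inside, is centred on it; dividers end 22 mm and outer walls 26 mm above the table, all 4 mm thick. The fixed bin (220 x 180 mm) stands differently, and the mats change compartments, at each start.
Things that resemble listed ones, but are neither listed nor needed, are in the scene too. Of the things like the mat_yellow, leave any that is pink; of the rest the larger one is meant.

How it is judged:
By the outcome, as a careful person would: the job done as asked, in the order asked, and still so for the second after the job is handed in, with the robot touching nothing.
It also fails if it takes over 115 s, if anything falls off the work surface, if the arm or the gripper's body presses on something with over 40 N, if the wrist force passes 120 N, or if a joint passes its speed limit or range.

## Robot

A 6-joint arm with a two-finger parallel gripper is mounted at the origin on the work surface. World frame = base frame: x ahead of the robot, y to its left, z up, the work surface at z = 0. Lengths are in mm, angles in degrees, forces in N, time in s.
With the tool pointing down it reaches from about 350 to 850 mm from the base axis. Payload 8.1 kg.
Tool frame: the origin (TCP) lies midway between the tips of the shut fingers; the grasp point (between the pads) lies 19 mm behind it; z points along the fingers, y is the line along which they close (so a half turn about z gives the same grasp; the last joint's range is limited). The gripper opens to 85 mm and grips with 20 to 120 N. Pads are 22 mm wide; open, the fingers measure 114 mm over their backs; the gripper's body (76 mm by 85 mm) begins 54 mm behind the grasp point. The pads swing forward as they close: fully open they stand 13 mm farther back than shut.
Start: joints at [71.482, 7.471, 85.268, -0, 87.261, -4.893], TCP at [141.317, 583.125, 210.492] pointing down, gripper open.
Joint ranges: [-169.43, 169.43], [-51.17, 129.36], [1.28, 143.12], [-76.62, 256.62], [0, 156.53], [-152.29, 152.29]. Speed limits (degrees/s): [136.94, 136.94, 159.86, 180, 180, 180].

## Interface

Orientations are given as [roll, pitch, yaw] about the fixed x, y, z axes, in that order (R = Rz(yaw) Ry(pitch) Rx(roll)).
In Python, from bench import r gives the robot as it stands. The module is installed in compiled form; this text tells all that it offers.
- The arm moves only by the tool jog_arm, never from a script. Its argument "rows" is a list of rows, each a list of 2 entries, a list of its own where there are three numbers: the shift along the tool's x, y, z in mm, then the turn, a rotation vector about the tool's x, y, z in rad. A call has 1 to 10 rows; each row is the pose to reach, as a shift and turn from the pose commanded when the call began, along the tool's axes at that moment; what a row does not reach only later rows make up. A row lasts 1/10 s, in which the tool goes at most 50 mm and 8.59 degrees, less where a joint would pass 70% of its speed; a pose out of reach is approached as far as the arm can. A call with a gripper value outside its range is refused whole. "grip" is the finger opening in mm, from 0 to 85.4, set as the call begins (left out, the last holds). The fingers move at their own pace and stop on an object; "force" is the grip in N (left out, the last holds). Time passes only in rows, so rows that repeat a pose let the fingers close. It gives the time, the measured TCP pose, the force, the opening and the grip force at its end, in the units of the state.
- r.sense(): the state, without advancing time (a new reading comes with each control period).
- r.snapshot(name): name is "scene" or "top" or "wrist"; returns (picture, depth): 420x560x3 uint8, blue, green, red; 420x560 float32, mm along the optical axis (not along the pixel's ray), 0 where there is no reading.
- r.camera_params(name): a dict with "fx", "fy", "cx", "cy" (pixels), "pose" (4x4, takes a point from camera to world coordinates); the wrist camera has in their place "tool_from_camera" (4x4, takes a point from camera to tool coordinates, whose origin is the TCP and whose axes are the flange's). Camera axes: x right, y down, z forward; pixel columns grow to the right and rows downward; lengths in mm; the calibration is good to about 2 mm. A picture is of the moment at which its call begins: read the wrist's pose just before it. camera_params takes no time and is no camera call.
- r.hand_in(): hands the job in; it is judged then, once.
The state is a dict: "time": time; "joint_pos": joint angles; "qd": joint speeds; "joint_efforts": joint torques, N m; "tool_pos": TCP position; "tcp_rot": TCP orientation; "ft_force": force on the tool from outside, world axes, zero at the start; "wrist_torque": the same for the moment, N m; "finger_gap": finger opening in mm; "grip_force": force on a finger pad.
Only numpy, scipy, OpenCV 4.12 (cv2) and the standard library are available. Lean on these libraries where they do the work, as an engineer would, in place of code of your own. Each camera call takes 0.05 s, during which the arm holds its last target. There are 200 camera calls.

## Working session

There is one attempt and no reset: what is moved stays moved. The work goes in short steps, Python scripts to look and compute and a tool call to move; the robot and the scene stay as the last step left them, time stands still between calls to the robot, and variables do not carry over. Pictures are saved under pics/ and viewed, at most 14 in all, crops included, and the job is handed in when it is done.

Besides the shell and the picture viewer there is one more tool, called by a JSON object that holds its "fn" and its "kwargs". jog_arm: Moves the arm, as the interface text tells. Its arguments: {"type":"object","properties":{"rows":{"type":"array"},"grip":{"type":"number"},"force":{"type":"number"}},"required":["rows"]}

```bash
mkdir -p pics
cat > h.py <<'E'
import numpy as np, cv2
from bench import r
from scipy.spatial.transform import Rotation as R
def cam(n,st=None):
    p=r.camera_params(n)
    if n=='wrist':
        st=st or r.sense(); T=np.eye(4); T[:3,:3]=R.from_euler('xyz',st['tcp_rot'],degrees=True).as_matrix(); T[:3,3]=st['tool_pos']
        P=T@np.array(p['tool_from_camera'])
    else: P=np.array(p['pose'])
    return p,P
def ray(c,u,v,z):
    p,P=c; d=P[:3,:3]@np.array([(u-p['cx'])/p['fx'],(v-p['cy'])/p['fy'],1.]); o=P[:3,3]
    return o+d*(z-o[2])/d[2]
def heights(c,dep):
    p,P=c; v,u=np.indices(dep.shape)
    X=np.stack([(u-p['cx'])/p['fx']*dep,(v-p['cy'])/p['fy']*dep,dep],-1)
    return X@P[:3,:3].T+P[:3,3]
E
python3 - <<'E'
from h import *
s=r.sense(); print(s)
for n in('scene','top'):
    im,d=r.snapshot(n); cv2.imwrite(f'pics/{n}0.png',im); np.save(f'{n}0.npy',d)
    p,P=cam(n); print(n,p['fx'],P.round(2).tolist())
E
```

```text
{'time': 0.0, 'joint_pos': array([ 7.14830269e+01,  7.51508446e+00,  8.53302805e+01, -1.20300878e-03,
        8.72609401e+01, -4.89265604e+00]), 'qd': array([ 0.04861082, -0.00739347, -0.03615297,  0.02508058,  0.01345617,
        0.01574157]), 'joint_efforts': array([-3.45995413e-04, -5.69398892e+01, -5.00556672e+01, -4.72929719e-05,
        1.45832403e-02,  3.19810431e-05]), 'tool_pos': array([141.12613281, 582.55761415, 209.43511397]), 'tcp_rot': array([-1.79893980e+02, -7.86952502e-03,  1.66375734e+02]), 'ft_force': array([ 0.03131642, -0.65870889, -0.80257318]), 'wrist_torque': array([ 0.00927388, -0.01030621, -0.02840757]), 'grip_force': 0.0, 'finger_gap': 84.98639663156375}
scene 483.8562815899756 [[0.86, 0.34, -0.37, 878.79], [0.5, -0.58, 0.65, -682.17], [0.0, -0.75, -0.67, 765.48], [0.0, 0.0, 0.0, 1.0]]
top 419.47818184593285 [[-0.01, -0.98, 0.19, 321.1], [-1.0, 0.01, -0.01, 16.64], [0.0, -0.19, -0.98, 957.5], [0.0, 0.0, 0.0, 1.0]]
```

View pics/scene0.png

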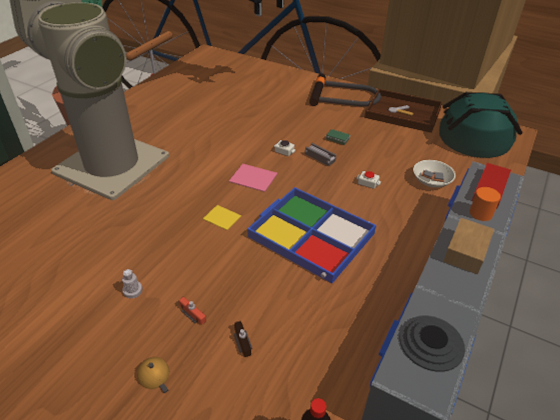

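View pics/top0.png

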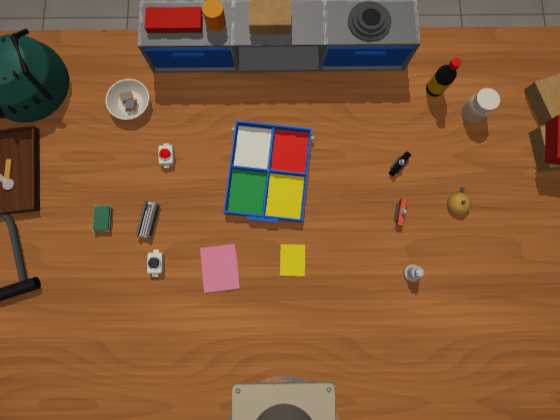

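The top view shows these candidates:
- **Rear light:** red lens at (165,155). The look-alike is the dark-lens front light at (155,263).
- **Hex set:** grey, at (148,220). The green box at (103,219) is not it.
- **Puller:** steel, at (414,273).
- **Black shoe:** (400,163). The look-alikes are the salmon shoe at (402,211) and the pads in the dish at (128,100).
- **Mats in the bin:** white (252,148), red (290,152), green (247,193), yellow (286,198). The loose small yellow (292,260) and pink (220,268) are decoys.

Run:
```python
from h import *
im=cv2.imread('pics/top0.png'); d=np.load('top0.npy'); c=cam('top'); X=heights(c,d)
zt=X[...,2]; print('table z',np.median(zt[300:340,100:300]), zt[300:340,100:300].std())
z0=np.median(zt[300:340,100:300])
for n,(u,v,h,lo) in dict(rear=(165,155,24,8),puller=(414,273,20,8),hex=(148,220,24,8),black=(400,163,24,8),front=(155,263,24,8),salmon=(402,211,24,8)).items():
    B=X[v-h:v+h,u-h:u+h].reshape(-1,3); m=(B[:,2]-z0>lo)&(B[:,2]-z0<70)
    q=B[m][:,:2].astype(np.float32); print(n,m.sum(),np.round(B[m][:,2].max(),1),cv2.minAreaRect(q))
hsv=cv2.cvtColor(im,cv2.COLOR_BGR2HSV)
for n,(u,v) in dict(white=(252,148),red=(290,152),green=(247,193),yellow=(286,198)).items():
    m=np.zeros((422,562),np.uint8); cp=im.copy(); _,_,mm,_=cv2.floodFill(cp,m,(u,v),0,(12,)*3,(12,)*3,4|cv2.FLOODFILL_MASK_ONLY|(255<<8)|cv2.FLOODFILL_FIXED_RANGE)
    ys,xs=np.nonzero(mm[1:-1,1:-1]); q=np.array([ray(c,a,b,7)[:2] for a,b in zip(xs,ys)],np.float32); print(n,len(q),cv2.minAreaRect(q))
big=np.hstack([cv2.resize(im[v-30:v+30,u-30:u+30],(266,266),interpolation=cv2.INTER_CUBIC) for u,v in((165,155),(150,225),(400,163))]); cv2.imwrite('pics/crop.png',big)
```

```text
table z 0.6597770454889087 47.81123656029208
rear 340 32.8 ((612.5265502929688, 265.20465087890625), (59.59843826293945, 35.10816955566406), 2.7515013217926025)
puller 244 60.7 ((334.84136962890625, -288.3163146972656), (35.690582275390625, 28.97853660583496), 2.2539925575256348)
hex 548 28.5 ((461.2164306640625, 300.7826232910156), (32.637535095214844, 81.41803741455078), 77.78588104248047)
black 174 37.8 ((586.4758911132812, -280.003173828125), (14.118355751037598, 67.17603302001953), 48.744422912597656)
front 383 34.6 ((364.4032287597656, 279.3971252441406), (57.59162521362305, 33.3245964050293), 0.2560182213783264)
salmon 208 37.5 ((471.022705078125, -276.3239440917969), (15.044593811035156, 65.47122192382812), 76.5670394897461)
white 1123 ((628.7702026367188, 63.677284240722656), (77.95452880859375, 84.42079162597656), 83.43392944335938)
red 1114 ((618.5482788085938, -23.737533569335938), (77.66683959960938, 84.17877197265625), 83.00845336914062)
green 1243 ((522.8341674804688, 77.10716247558594), (78.23307037353516, 87.64146423339844), 82.888671875)
yellow 1240 ((511.9782409667969, -10.725032806396484), (77.36750030517578, 88.07616424560547), 82.68724060058594)
```

View pics/crop.png

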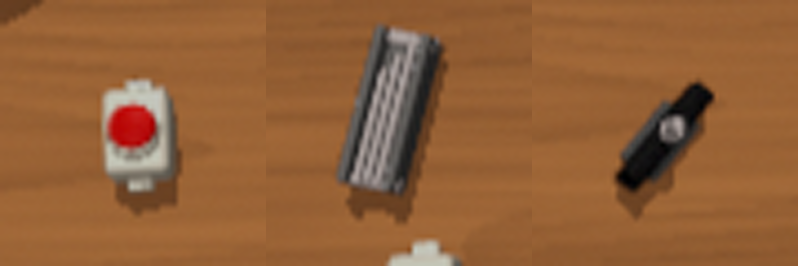

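The crops confirm the choices: red-lens light, grey hex set and black shoe. Next I'll get the bin outline and work out the first move.

```bash
cat >> h.py <<'E'
def go(x,y,z,yaw):
    s=r.sense(); Rm=R.from_euler('xyz',s['tcp_rot'],degrees=True)
    G=R.from_euler('xyz',[180,0,yaw],degrees=True)
    d=Rm.inv().apply(np.array([x,y,z])-s['tool_pos']); w=(Rm.inv()*G).as_rotvec()
    print('shift',d.round(1).tolist(),'turn',w.round(4).tolist(),'rows',int(max(np.linalg.norm(d)/50,np.degrees(np.linalg.norm(w))/8.59))+1)
E
python3 - <<'E'
from h import *
im=cv2.imread('pics/top0.png'); c=cam('top'); hsv=cv2.cvtColor(im,cv2.COLOR_BGR2HSV)
m=cv2.inRange(hsv,(108,120,40),(128,255,255)); m[:110]=0;m[235:]=0;m[:,:210]=0;m[:,330:]=0
ys,xs=np.nonzero(m); X=heights(c,np.load('top0.npy'))[ys,xs]; X=X[X[:,2]>18]
print(len(X),np.percentile(X[:,2],[5,50,95]),cv2.minAreaRect(X[:,:2].astype(np.float32)))
q=np.array([ray(c,a,b,26)[:2] for a,b in zip(xs,ys)],np.float32); print(cv2.minAreaRect(q))
go(612.5,265.2,200,182.75)
E
```

```text
933 [19.56833426 24.56948635 28.4891741 ] ((504.0060729980469, 34.86042022705078), (179.66143798828125, 358.6603088378906), 83.00476837158203)
((568.4349975585938, 26.976470947265625), (179.4484100341797, 228.55479431152344), 82.92469787597656)
shift [-532.9, -197.4, 9.8] turn [-0.0016, -0.0004, -0.2858] rows 12
```

{"fn": "jog_arm", "kwargs": {"rows": [[[-533,-197,10],[0,0,-0.286]],[[-533,-197,10],[0,0,-0.286]],[[-533,-197,10],[0,0,-0.286]],[[-533,-197,10],[0,0,-0.286]],[[-533,-197,10],[0,0,-0.286]],[[-533,-197,10],[0,0,-0.286]],[[-533,-197,10],[0,0,-0.286]],[[-533,-197,10],[0,0,-0.286]],[[-533,-197,10],[0,0,-0.286]],[[-533,-197,10],[0,0,-0.286]]]}}

```text
time: 1.1
tool_pos: [553.5, 305.4, 201.3]
tcp_rot: [-180.0, -0.0, -177.2]
ft_force: [0.6, 1.5, 0.6]
finger_gap: 85.5
grip_force: 0.0
```

Run:
```python
from h import *
go(612.5,265.2,200,182.75); print(r.sense()['tool_pos'],r.camera_params('wrist'))
```

```text
shift [-57.0, -43.0, 1.2] turn [-0.0001, -0.0006, 0.0002] rows 2
[553.4794768  305.38261151 201.27933914] {'fx': 327.8965222743326, 'fy': 327.8965222743326, 'cx': 280.30936331854247, 'cy': 209.58938768044626, 'tool_from_camera': array([[-5.85888060e-05, -9.56037142e-01, -2.93245595e-01,
         7.51896653e+01],
       [ 9.99999932e-01,  5.08998952e-05, -3.65737778e-04,
        -2.86595159e-01],
       [ 3.64585070e-04, -2.93245597e-01,  9.56037074e-01,
        -1.63292030e+02],
       [ 0.00000000e+00,  0.00000000e+00,  0.00000000e+00,
         1.00000000e+00]])}
```

{"fn": "jog_arm", "kwargs": {"rows": [[[-57,-43,40],[0,0,0]],[[-57,-43,40],[0,0,0]],[[-57,-43,40],[0,0,0]],[[-57,-43,40],[0,0,0]]]}}

```text
time: 1.5
tool_pos: [610.7, 266.1, 160.3]
tcp_rot: [-180.0, -0.2, -177.3]
ft_force: [-0.4, 0.7, 0.9]
finger_gap: 85.4
grip_force: 0.0
```

```bash
cat >> h.py <<'E'
def look(name,lo,hi,near,rad=70):
    st=r.sense(); im,d=r.snapshot('wrist'); cv2.imwrite(f'pics/{name}.png',im); c=cam('wrist',st)
    X=heights(c,d).reshape(-1,3); X=X[(np.hypot(X[:,0]-near[0],X[:,1]-near[1])<rad)&(d.reshape(-1)>0)]
    z0=np.median(X[X[:,2]<5][:,2]) if (X[:,2]<5).any() else 0
    q=X[(X[:,2]>lo)&(X[:,2]<hi)]
    print('table',round(float(z0),1),'top',q[:,2].max().round(1),len(q),cv2.minAreaRect(q[:,:2].astype(np.float32)))
    return im,c,X
E
python3 - <<'E'
from h import *
print(r.sense()['tool_pos'])
im,c,X=look('rear1',8,60,(612,265))
hsv=cv2.cvtColor(im,cv2.COLOR_BGR2HSV); m=cv2.inRange(hsv,(0,180,90),(6,255,255))|cv2.inRange(hsv,(174,180,90),(180,255,255))
n,l,s,ce=cv2.connectedComponentsWithStats(m)
for i in range(1,n):
    if s[i,4]>100: print(s[i],ce[i],ray(c,*ce[i],29))
E
```

```text
[610.72842754 266.0550378  160.33814403]
table -0.2 top 31.8 1843 ((613.2564086914062, 265.8048095703125), (59.50333023071289, 34.033817291259766), 3.3184945583343506)
[   0  141   22   96 1817] [  9.32691249 190.79251513] [619.16693734  15.26093442  29.        ]
[268 185  25  24 471] [280.15498938 196.59447983] [612.9573907  265.56142118  29.        ]
```

View pics/rear1.png

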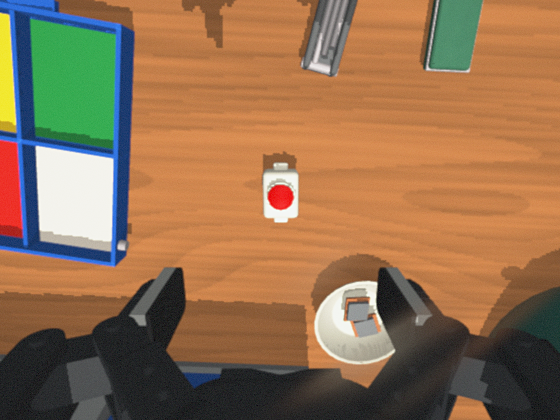

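The red lens is centred at pixel (280,196), world (613.1, 265.7), with the long axis at 3.3°. Descending and gripping.

{"fn": "jog_arm", "kwargs": {"rows": [[[-2.4,-0.5,50],[0,0,-0.01]],[[-2.4,-0.5,100],[0,0,-0.01]],[[-2.4,-0.5,130],[0,0,-0.01]],[[-2.4,-0.5,145],[0,0,-0.01]],[[-2.4,-0.5,152],[0,0,-0.01]],[[-2.4,-0.5,156],[0,0,-0.01]],[[-2.4,-0.5,156],[0,0,-0.01]],[[-2.4,-0.5,156],[0,0,-0.01]]], "grip": 60}}

```text
time: 2.35
tool_pos: [615.2, 267.0, 8.1]
tcp_rot: [179.9, 0.2, -176.7]
ft_force: [-0.2, 0.2, -0.3]
finger_gap: 60.2
grip_force: 0.0
```

{"fn": "jog_arm", "kwargs": {"rows": [[[0,0,0],[0,0,0]],[[0,0,0],[0,0,0]],[[0,0,0],[0,0,0]],[[0,0,0],[0,0,0]],[[0,0,0],[0,0,0]],[[0,0,0],[0,0,0]],[[0,0,0],[0,0,0]],[[0,0,0],[0,0,0]]], "grip": 20, "force": 25}}

```text
time: 3.15
tool_pos: [613.6, 266.3, 5.7]
tcp_rot: [-180.0, -0.0, -176.7]
ft_force: [-0.2, 0.3, -0.2]
finger_gap: 19.8
grip_force: 0.0
```

Run:
```python
from h import *
print(r.sense())
a,_=r.snapshot('wrist'); b,_=r.snapshot('scene'); cv2.imwrite('pics/p3.png',np.hstack([cv2.resize(a[150:,140:420],(400,386)),cv2.resize(b[130:220,320:420],(400,386),interpolation=2)]))
```

```text
{'time': 3.15, 'joint_pos': array([ 1.90725020e+01,  2.76583561e+01,  8.30944056e+01, -2.55252689e-03,
        6.92516543e+01, -7.42605976e+01]), 'qd': array([ 0.04649263, -0.08168684,  0.04560883,  0.08101193,  0.03266987,
       -0.00358049]), 'joint_efforts': array([-3.34691074e-03, -6.95668459e+01, -4.51463842e+01, -4.60513602e-04,
        2.61420646e-03, -3.92683876e-05]), 'tool_pos': array([613.63516409, 266.31729456,   5.73052412]), 'tcp_rot': array([-1.79996505e+02, -3.60300260e-03, -1.76665996e+02]), 'ft_force': array([-0.22748989,  0.27750032, -0.22894328]), 'wrist_torque': array([ 0.00613885,  0.03517686, -0.01162204]), 'grip_force': 0.0, 'finger_gap': 19.77586764554266}
```

View pics/p3.png

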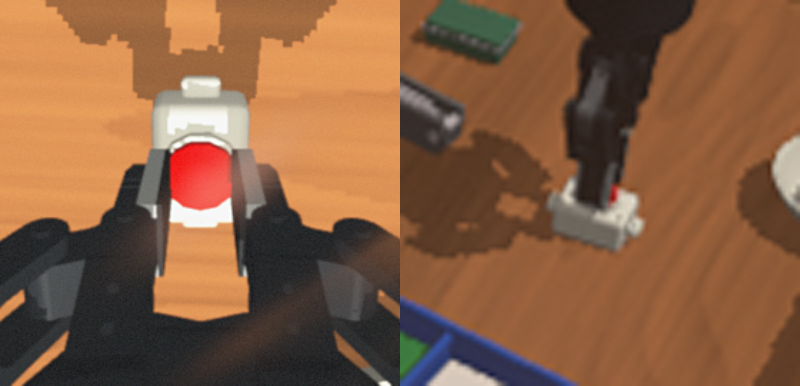

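Run:
```python
from h import *
st=r.sense(); im,d=r.snapshot('wrist'); c=cam('wrist',st); X=heights(c,d)-[613.1,265.7,0]
for v in range(225,345,8): print(v,[tuple(X[v,u].round().astype(int).tolist()) for u in (236,244,250,256,262,280,300,306,312,320)])
```

```text
225 [(-12, -25, 0), (-13, -20, 0), (-20, -16, 18), (-21, -13, 21), (-20, -10, 19), (-21, -1, 20), (-21, 9, 20), (-22, 11, 21), (-22, 14, 19), (-15, 21, -1)]
233 [(-8, -25, 0), (-8, -20, 0), (-17, -15, 22), (-17, -12, 23), (-17, -10, 22), (-18, -1, 23), (-19, 9, 23), (-19, 11, 23), (-18, 15, 20), (-11, 22, 0)]
241 [(-3, -25, 0), (-3, -20, 0), (-13, -15, 22), (-13, -12, 22), (-13, -9, 22), (-13, -1, 22), (-74, -4, 169), (-14, 12, 22), (-14, 15, 21), (-6, 22, 0)]
249 [(2, -25, -1), (1, -20, 0), (-8, -15, 21), (-9, -12, 22), (-10, -9, 25), (-11, -1, 26), (-11, 9, 24), (-11, 12, 23), (-9, 15, 20), (-1, 22, 1)]
257 [(7, -24, 0), (-10, -17, 34), (-10, -14, 34), (-10, -11, 34), (-7, -9, 28), (-8, 0, 28), (-8, 9, 27), (-11, 11, 34), (-12, 14, 34), (4, 23, 1)]
265 [(-5, -20, 34), (-10, -16, 42), (-10, -13, 42), (-10, -11, 41), (-4, -9, 29), (-5, 0, 30), (-5, 9, 29), (-11, 11, 41), (-12, 13, 42), (-8, 18, 33)]
273 [(-6, -19, 42), (-10, -15, 50), (-10, -13, 50), (-10, -10, 49), (0, -8, 29), (-1, 0, 31), (0, 10, 28), (-11, 10, 49), (-11, 13, 48), (-12, 16, 50)]
281 [(-6, -18, 49), (-10, -14, 55),
[... 451 characters left out ...]
3), (-5, -11, 64), (2, -9, 53), (36, -8, 1), (28, 2, 13), (36, 14, 0), (-1, 10, 57), (-6, 12, 63), (-13, 13, 74)]
313 [(-10, -15, 76), (-11, -12, 78), (-2, -11, 64), (-74, -4, 169), (42, -8, 0), (42, 3, -1), (42, 15, -1), (1, 10, 58), (-3, 12, 65), (-12, 12, 77)]
321 [(-12, -14, 83), (-11, -12, 82), (2, -11, 64), (9, -9, 54), (48, -8, 0), (48, 3, -1), (46, 15, 0), (4, 11, 59), (-1, 12, 66), (-12, 12, 81)]
329 [(-16, -13, 92), (-14, -11, 90), (7, -11, 62), (54, -11, 0), (53, -8, 0), (53, 3, 1), (52, 15, 0), (7, 11, 60), (2, 12, 66), (-17, 10, 93)]
337 [(-16, -12, 96), (-14, -11, 93), (10, -11, 63), (59, -11, 1), (60, -7, -1), (59, 4, 0), (59, 16, -1), (11, 11, 60), (5, 12, 67), (-18, 10, 96)]
```

The fingertips sit about 25 mm above the reported TCP, so they closed above the body. I'll raise the arm and measure the real tip height at a few openings.

{"fn": "jog_arm", "kwargs": {"rows": [[[0,0,-40],[0,0,0]],[[0,0,-80],[0,0,0]],[[0,0,-80],[0,0,0]],[[0,0,-80],[0,0,0]],[[0,0,-80],[0,0,0]],[[0,0,-80],[0,0,0]]], "grip": 34}}

```text
time: 3.9
tool_pos: [612.4, 265.9, 83.7]
tcp_rot: [-179.9, -0.2, -176.7]
ft_force: [0.3, 0.8, -0.1]
finger_gap: 34.3
grip_force: 0.0
```

Run:
```python
from h import *
st=r.sense(); im,d=r.snapshot('wrist'); print(st['tool_pos'],st['finger_gap']); c=cam('wrist',st); X=heights(c,d)-st['tool_pos']
m=(abs(X[...,0])<25)&(abs(X[...,1])<40)&(X[...,2]>-20)&(d>0)
for s in (-1,1):
  q=X[m&(X[...,1]*s>0)]; k=q[:,2].argsort()[:8]; print(q[k].round(1).tolist())
cv2.imwrite('pics/p4.png',im)
```

```text
[612.36146579 265.92442541  83.69195398] 34.30229411127703
[[-0.7, -17.3, 21.1], [0.8, -17.3, 21.4], [1.3, -17.3, 21.4], [2.2, -17.2, 21.7], [3.8, -17.2, 21.7], [-0.6, -17.3, 22.0], [2.5, -17.2, 22.1], [-0.2, -17.2, 22.3]]
[[-2.5, 16.7, 20.9], [-1.6, 16.8, 21.1], [-0.8, 16.8, 21.6], [-0.4, 16.8, 21.8], [-2.6, 16.6, 22.1], [-1.6, 16.7, 22.1], [-0.3, 16.7, 22.7], [0.7, 16.8, 22.8]]
```

View pics/p4.png

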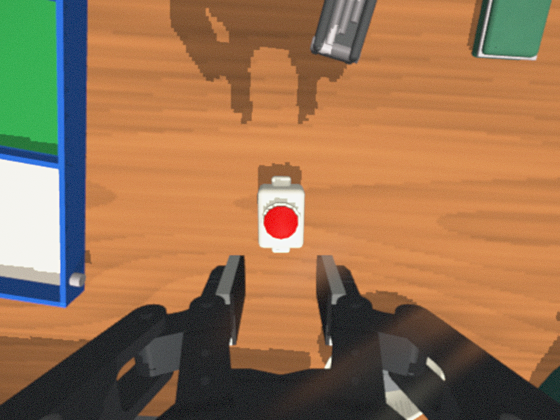

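The picture shows the light unmoved at (280,220). The fingertips are 21 mm above the reported TCP at a 34 mm opening, so I'll go lower by that amount.

{"fn": "jog_arm", "kwargs": {"rows": [[[-0.7,0,45],[0,0,0]],[[-0.7,0,75],[0,0,0]],[[-0.7,0,85],[0,0,0]],[[-0.7,0,90],[0,0,0]],[[-0.7,0,94],[0,0,0]],[[-0.7,0,96],[0,0,0]],[[-0.7,0,96],[0,0,0]],[[-0.7,0,96],[0,0,0]]], "grip": 50}}

```text
time: 4.75
tool_pos: [615.2, 266.7, -8.9]
tcp_rot: [180.0, 0.1, -176.7]
ft_force: [0.0, 0.7, 0.3]
finger_gap: 49.5
grip_force: 0.0
```

{"fn": "jog_arm", "kwargs": {"rows": [[[0,0,0],[0,0,0]],[[0,0,0],[0,0,0]],[[0,0,0],[0,0,0]],[[0,0,0],[0,0,0]],[[0,0,0],[0,0,0]],[[0,0,0],[0,0,0]]], "grip": 20, "force": 25}}

```text
time: 5.35
tool_pos: [615.0, 266.7, -9.2]
tcp_rot: [180.0, 0.1, -176.7]
ft_force: [0.0, -0.6, 6.4]
finger_gap: 33.4
grip_force: 26.2
```

{"fn": "jog_arm", "kwargs": {"rows": [[[0,0,-20],[0,0,0]],[[0,0,-60],[0,0,0]],[[0,0,-100],[0,0,0]],[[11,-290,-140],[0,0,0.18]],[[11,-290,-140],[0,0,0.18]],[[11,-290,-140],[0,0,0.18]],[[11,-290,-140],[0,0,0.18]],[[11,-290,-140],[0,0,0.18]],[[11,-290,-140],[0,0,0.18]],[[11,-290,-140],[0,0,0.18]]]}}

```text
time: 6.35
tool_pos: [620.6, -29.6, 130.8]
tcp_rot: [-179.9, 0.1, 172.7]
ft_force: [0.7, 0.1, 0.1]
finger_gap: 32.9
grip_force: 25.5
```

{"fn": "jog_arm", "kwargs": {"rows": [[[0,0,0],[0,0,0]],[[0,0,0],[0,0,0]],[[0,0,0],[0,0,0]]]}}

```text
time: 6.65
tool_pos: [619.9, -22.3, 129.3]
tcp_rot: [180.0, -0.1, 173.1]
ft_force: [0.3, -0.3, -0.4]
finger_gap: 33.6
grip_force: 25.5
```

```bash
cat >> h.py <<'E'
def binfit(im,c,d):
    # blue rim points by depth, top layer, outer rectangle
    hsv=cv2.cvtColor(im,cv2.COLOR_BGR2HSV); m=cv2.inRange(hsv,(108,120,40),(128,255,255))>0
    X=heights(c,d)[m]; X=X[(X[:,2]>17)&(X[:,2]<30)&(abs(X[:,0]-570)<140)&(abs(X[:,1]-27)<120)]
    print('bin',len(X),cv2.minAreaRect(X[:,:2].astype(np.float32)))
E
python3 - <<'E'
from h import *
st=r.sense(); im,d=r.snapshot('wrist'); cv2.imwrite('pics/bin1.png',im); c=cam('wrist',st); print(st['tool_pos'],st['tcp_rot'],st['finger_gap']); binfit(im,c,d)
X=heights(c,d)
q=X[(abs(X[...,0]-620)<60)&(abs(X[...,1]+24)<45)&(d>0)&(X[...,2]>115)&(X[...,2]<160)]-st['tool_pos']
k=q[:,2].argsort()[:300:30]; print(q[k].round(1).tolist())
E
```

```text
[619.93351485 -22.25054296 129.25923327] [ 1.79985484e+02 -5.18463375e-02  1.73124276e+02] 33.574208562817226
bin 6672 ((578.92578125, 26.665390014648438), (180.19920349121094, 209.78817749023438), 83.0342025756836)
[[-21.2, 17.2, 12.5], [-25.1, -5.7, 14.4], [-22.9, 11.8, 15.6], [-21.5, 17.3, 16.6], [-22.6, 12.1, 17.8], [-31.3, -0.5, 18.5], [-22.8, -14.3, 19.2], [-30.0, 4.5, 19.6], [-24.7, 9.4, 20.1], [-27.3, 9.7, 20.5]]
```

View pics/bin1.png

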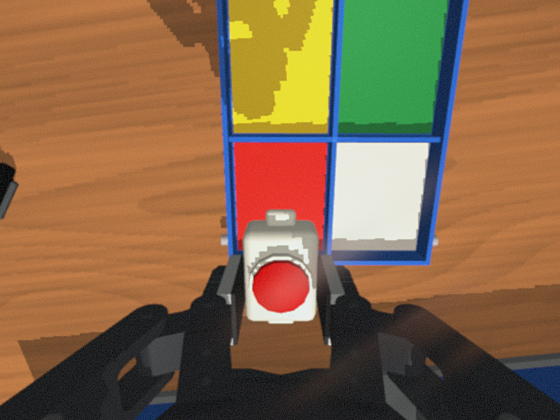

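Run:
```python
from h import *
im=cv2.imread('pics/bin1.png'); p=r.camera_params('wrist'); c=cam('wrist')
print(ray(c,334,138.5,22))
c2=cam('top'); t=cv2.imread('pics/top0.png'); 
# divider crossing in top view: blue pixels near centre
hsv=cv2.cvtColor(t,cv2.COLOR_BGR2HSV); m=cv2.inRange(hsv,(108,100,40),(128,255,255))
y,x=np.nonzero(m[140:160,262:280]); print(x.mean()+262)
for u in (248,286):
  y=np.nonzero(m[160:190,u])[0]+160; print(u,y)
print(ray(c2,268.5,172,22))
```

```text
[573.12708545  26.74722266  22.        ]
270.88235294117646
248 [167 168 169]
286 [172 173 174]
[567.89349754  25.38234441  22.        ]
```

{"fn": "jog_arm", "kwargs": {"rows": [[[-3,-1,40],[0,0,0]],[[-3,-1,80],[0,0,0]],[[-3,-1,105],[0,0,0]],[[-3,-1,118],[0,0,0]],[[-3,-1,124],[0,0,0]],[[-3,-1,128],[0,0,0]],[[-3,-1,130],[0,0,0]],[[-3,-1,130],[0,0,0]],[[-3,-1,130],[0,0,0]]]}}

```text
time: 7.6
tool_pos: [624.0, -25.3, 1.0]
tcp_rot: [-180.0, 0.1, 173.0]
ft_force: [-0.5, -0.1, -0.4]
finger_gap: 32.7
grip_force: 25.5
```

{"fn": "jog_arm", "kwargs": {"rows": [[[0.5,1,2],[0,0,0]],[[0.5,1,3],[0,0,0]],[[0.5,1,3],[0,0,0]],[[0.5,1,3],[0,0,0]]]}}

```text
time: 8.0
tool_pos: [623.2, -24.0, -2.2]
tcp_rot: [180.0, 0.1, 173.0]
ft_force: [-2.3, -0.1, 5.2]
finger_gap: 33.3
grip_force: 26.1
```

{"fn": "jog_arm", "kwargs": {"rows": [[[0,0,0],[0,0,0]],[[0,0,0],[0,0,0]],[[0,0,0],[0,0,0]],[[0,0,-5],[0,0,0]],[[0,0,-30],[0,0,0]],[[0,0,-80],[0,0,0]],[[0,0,-130],[0,0,0]],[[0,0,-150],[0,0,0]],[[0,0,-150],[0,0,0]]], "grip": 46}}

```text
time: 8.9
tool_pos: [626.0, -24.4, 153.0]
tcp_rot: [180.0, 0.5, 173.0]
ft_force: [0.1, -0.5, -0.2]
finger_gap: 45.9
grip_force: 0.0
```

Run:
```python
from h import *
print(r.sense()['tool_pos'])
im,c,X=look('placed1',15,60,(621,-23.5),36)
q=X[(X[:,2]>31)&(X[:,2]<45)]; print(len(q),q.mean(0) if len(q) else '')
go(336,-288,145,173)
```

```text
[626.02381631 -24.43151617 153.0200578 ]
table 5.0 top 39.2 2043 ((621.4888305664062, -24.21160316467285), (33.931739807128906, 59.2022705078125), 83.7697525024414)
779 [620.83749353 -24.02485253  35.57760081]
shift [254.3, -296.8, 3.5] turn [-0.0, 0.0051, 0.0004] rows 8
```

Light placed at (621.5, -24.2), within 1 mm of the mat's middle, with its top at about 37 mm. On to the puller.

{"fn": "jog_arm", "kwargs": {"rows": [[[254,-297,4],[0,0,0]],[[254,-297,4],[0,0,0]],[[254,-297,4],[0,0,0]],[[254,-297,4],[0,0,0]],[[254,-297,4],[0,0,0]],[[254,-297,4],[0,0,0]],[[254,-297,4],[0,0,0]],[[254,-297,4],[0,0,0]],[[254,-297,4],[0,0,0]],[[254,-297,4],[0,0,0]]], "grip": 60}}

```text
time: 9.95
tool_pos: [333.2, -287.8, 141.4]
tcp_rot: [179.9, -0.1, 172.9]
ft_force: [0.5, 0.7, -0.0]
finger_gap: 60.0
grip_force: 0.0
```

{"fn": "jog_arm", "kwargs": {"rows": [[[0,0,0],[0,0,0]],[[0,0,0],[0,0,0]]]}}

```text
time: 10.15
tool_pos: [335.1, -287.0, 142.2]
tcp_rot: [179.9, -0.0, 173.1]
ft_force: [0.4, 0.3, -0.3]
finger_gap: 60.0
grip_force: 0.0
```

Run:
```python
from h import *
st=r.sense();print(st['tool_pos'],st['tcp_rot'])
im,c,X=look('pull1',4,90,(336,-288),40)
for lo,hi in((3,15),(15,42),(47,65)):
    q=X[(X[:,2]>lo)&(X[:,2]<hi)]; print(lo,cv2.minAreaRect(q[:,:2].astype(np.float32)),cv2.minEnclosingCircle(q[:,:2].astype(np.float32)))
```

```text
[ 335.08915841 -286.95434004  142.21220105] [ 1.79947815e+02 -3.71390912e-02  1.73122902e+02]
table -0.1 top 57.8 1380 ((332.4110412597656, -291.3806457519531), (37.43849563598633, 29.621713638305664), 76.76831817626953)
3 ((332.402587890625, -291.3714294433594), (37.4366455078125, 29.6000919342041), 76.68898010253906) ((336.318603515625, -292.2396545410156), 18.94574737548828)
15 ((334.778076171875, -292.02667236328125), (26.766845703125, 23.979557037353516), 79.669921875) ((336.17132568359375, -292.3494567871094), 13.568502426147461)
47 ((336.2540283203125, -292.41082763671875), (17.92359733581543, 16.09539031982422), 7.727388381958008) ((336.26287841796875, -292.2935791015625), 8.993123054504395)
```

View pics/pull1.png

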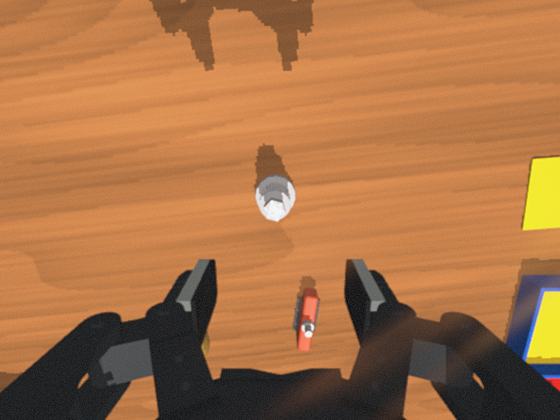

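The puller axis is at pixel (275,195), world (336.2, -292.3). Gripping the barrel.

{"fn": "jog_arm", "kwargs": {"rows": [[[-1.7,-5,50],[0,0,0]],[[-1.7,-5,100],[0,0,0]],[[-1.7,-5,125],[0,0,0]],[[-1.7,-5,140],[0,0,0]],[[-1.7,-5,147],[0,0,0]],[[-1.7,-5,150],[0,0,0]],[[-1.7,-5,150],[0,0,0]],[[-1.7,-5,150],[0,0,0]]], "grip": 50}}

```text
time: 11.0
tool_pos: [336.5, -293.8, -6.1]
tcp_rot: [-179.9, 0.1, 173.0]
ft_force: [1.0, 0.1, 0.0]
finger_gap: 49.9
grip_force: 0.0
```

{"fn": "jog_arm", "kwargs": {"rows": [[[0,0,0],[0,0,0]],[[0,0,0],[0,0,0]],[[0,0,0],[0,0,0]],[[0,0,0],[0,0,0]],[[0,0,0],[0,0,0]],[[0,0,0],[0,0,0]]], "grip": 15, "force": 50}}

```text
time: 11.6
tool_pos: [336.2, -293.7, -6.1]
tcp_rot: [-179.9, 0.1, 173.0]
ft_force: [-0.9, 2.0, 5.3]
finger_gap: 24.4
grip_force: 48.8
```

{"fn": "jog_arm", "kwargs": {"rows": [[[0,0,-20],[0,0,0]],[[0,0,-70],[0,0,0]],[[0,0,-110],[0,0,0]],[[-142,303,-140],[0,0,0]],[[-142,303,-140],[0,0,0]],[[-142,303,-140],[0,0,0]],[[-142,303,-140],[0,0,0]],[[-142,303,-140],[0,0,0]],[[-142,303,-140],[0,0,0]],[[-142,303,-140],[0,0,0]]]}}

```text
time: 12.6
tool_pos: [514.5, -6.8, 133.4]
tcp_rot: [180.0, 0.1, 173.1]
ft_force: [0.3, -0.6, -1.3]
finger_gap: 24.8
grip_force: 49.7
```

{"fn": "jog_arm", "kwargs": {"rows": [[[0,0,0],[0,0,0]],[[0,0,0],[0,0,0]],[[0,0,0],[0,0,0]]]}}

```text
time: 12.9
tool_pos: [512.7, -10.3, 132.4]
tcp_rot: [-180.0, -0.1, 173.0]
ft_force: [0.0, -0.3, -1.2]
finger_gap: 24.8
grip_force: 49.8
```

Run:
```python
from h import *
st=r.sense(); t=st['tool_pos']; im,d=r.snapshot('wrist'); cv2.imwrite('pics/pull2.png',im); c=cam('wrist',st); print(t,st['tcp_rot'],st['finger_gap'])
X=heights(c,d); X=X[(np.hypot(X[...,0]-t[0],X[...,1]-t[1])<25)&(d>0)]-t
for lo,hi in ((-3,15),(48,66)):
    q=X[(X[:,2]>lo)&(X[:,2]<hi)&(abs(X[:,1])<22)]; print(lo,len(q),q[:,2].min(),q[:,2].max(),cv2.minEnclosingCircle(q[:,:2].astype(np.float32)))
im,d=r.snapshot('wrist'); binfit(im,c,d); go(513.8,-10.3,5,173)
```

```text
[512.68924296 -10.27992633 132.42558535] [-1.79976299e+02 -5.24570909e-02  1.72996229e+02] 24.822358984921983
-3 425 6.1709504847165135 14.998109662995915 ((-5.754622936248779, 0.6592521667480469), 17.955169677734375)
48 3927 48.002923285207174 65.97670486149417 ((-5.902742862701416, 0.07340279966592789), 22.440122604370117)
bin 5704 ((569.451416015625, 27.988059997558594), (179.99290466308594, 229.2857208251953), 83.05701446533203)
shift [-1.1, 0.5, 127.6] turn [-0.0002, -0.0005, -0.0012] rows 3
```

View pics/pull2.png

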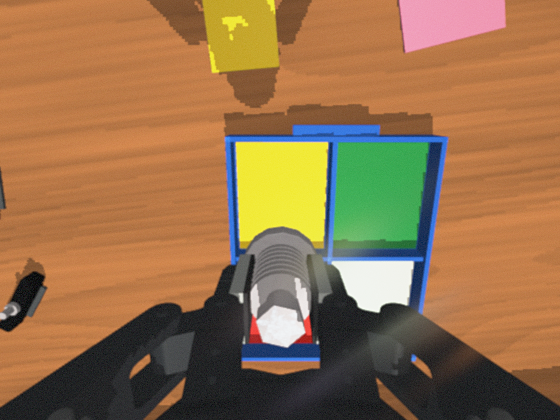

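The puller hangs upright (head at pixel (280,325)) above the yellow compartment. The bin's near tab explains the earlier centre bias, so I'll use (573.3, 27.0). Lowering.

{"fn": "jog_arm", "kwargs": {"rows": [[[-1.6,0.3,40],[0,0,0]],[[-1.6,0.3,80],[0,0,0]],[[-1.6,0.3,105],[0,0,0]],[[-1.6,0.3,118],[0,0,0]],[[-1.6,0.3,124],[0,0,0]],[[-1.6,0.3,127],[0,0,0]],[[-1.6,0.3,129],[0,0,0]],[[-1.6,0.3,129],[0,0,0]],[[-1.6,0.3,129],[0,0,0]]]}}

```text
time: 13.9
tool_pos: [515.9, -9.6, 4.9]
tcp_rot: [-180.0, 0.1, 173.0]
ft_force: [-0.4, 0.0, -1.6]
finger_gap: 24.5
grip_force: 49.8
```

{"fn": "jog_arm", "kwargs": {"rows": [[[1,-0.5,2],[0,0,0]],[[1,-0.5,4],[0,0,0]],[[1,-0.5,4],[0,0,0]],[[1,-0.5,4],[0,0,0]]]}}

```text
time: 14.3
tool_pos: [514.4, -10.0, 0.9]
tcp_rot: [-180.0, 0.0, 173.0]
ft_force: [-4.6, 0.5, 8.2]
finger_gap: 24.2
grip_force: 51.0
```

Contact at 8 N. Releasing and lifting straight up.

{"fn": "jog_arm", "kwargs": {"rows": [[[0,0,0],[0,0,0]],[[0,0,0],[0,0,0]],[[0,0,0],[0,0,0]],[[0,0,0],[0,0,0]],[[0,0,-5],[0,0,0]],[[0,0,-30],[0,0,0]],[[0,0,-80],[0,0,0]],[[0,0,-130],[0,0,0]],[[0,0,-150],[0,0,0]],[[0,0,-150],[0,0,0]]], "grip": 46}}

```text
time: 15.3
tool_pos: [517.1, -10.3, 155.1]
tcp_rot: [180.0, 0.5, 173.0]
ft_force: [-0.3, 0.5, -0.5]
finger_gap: 46.0
grip_force: 0.0
```

Run:
```python
from h import *
im,c,X=look('placed2',12,90,(514.3,-10.1),36)
for lo,hi in((9,19),(22,49),(54,72)):
    q=X[(X[:,2]>lo)&(X[:,2]<hi)&(np.hypot(X[:,0]-514,X[:,1]+10)<26)]; print(lo,len(q),cv2.minEnclosingCircle(q[:,:2].astype(np.float32)))
go(462,301,145,167.8)
```

```text
table 4.8 top 64.3 1327 ((510.6693420410156, -9.541864395141602), (37.09835433959961, 30.232820510864258), 80.74629974365234)
9 436 ((512.7459716796875, -8.60809326171875), 20.957069396972656)
22 525 ((514.30078125, -10.323923110961914), 13.698071479797363)
54 369 ((514.496337890625, -10.227167129516602), 9.335227966308594)
shift [90.9, 302.3, 6.8] turn [0.0002, 0.0046, 0.0911] rows 7
```

Puller upright at (514.4, -10.3), on the middle of the yellow mat. Next is the hex set.

{"fn": "jog_arm", "kwargs": {"rows": [[[91,302,7],[0,0,0.091]],[[91,302,7],[0,0,0.091]],[[91,302,7],[0,0,0.091]],[[91,302,7],[0,0,0.091]],[[91,302,7],[0,0,0.091]],[[91,302,7],[0,0,0.091]],[[91,302,7],[0,0,0.091]],[[91,302,7],[0,0,0.091]],[[91,302,7],[0,0,0.091]],[[91,302,7],[0,0,0.091]]], "grip": 50}}

```text
time: 16.35
tool_pos: [460.4, 299.2, 142.0]
tcp_rot: [-179.9, -0.0, 167.7]
ft_force: [0.2, -0.3, -0.1]
finger_gap: 49.8
grip_force: 0.0
```

Run:
```python
from h import *
im,c,X=look('hex1',8,60,(462,301),55)
st=r.sense(); print(st['tool_pos'],st['tcp_rot']); go(462,301,-14,167.8)
```

```text
table -0.1 top 26.3 2975 ((461.80279541015625, 302.1766662597656), (31.1693115234375, 81.59217071533203), 77.9115219116211)
[460.62874453 299.27017156 142.36796213] [-1.79953862e+02 -2.11195965e-02  1.67700239e+02]
shift [-1.0, 2.1, 156.4] turn [-0.0008, -0.0004, -0.0017] rows 4
```

View pics/hex1.png

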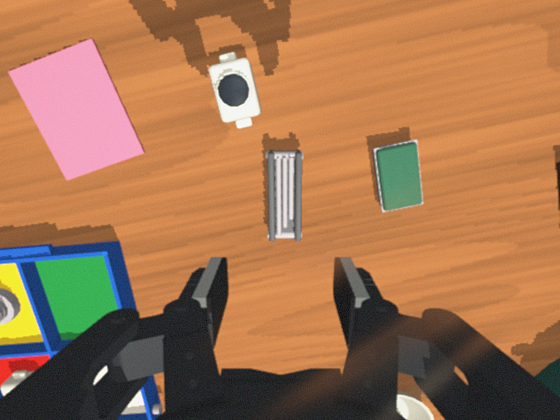

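Hex set at pixel (285,195), world (461.8, 302.2), with nothing in the way of the fingers. Gripping.

{"fn": "jog_arm", "kwargs": {"rows": [[[-0.5,3,50],[0,0,0]],[[-0.5,3,100],[0,0,0]],[[-0.5,3,130],[0,0,0]],[[-0.5,3,145],[0,0,0]],[[-0.5,3,151],[0,0,0]],[[-0.5,3,154],[0,0,0]],[[-0.5,3,155],[0,0,0]],[[-0.5,3,155],[0,0,0]]]}}

```text
time: 17.2
tool_pos: [462.8, 304.4, -10.4]
tcp_rot: [179.9, 0.1, 167.8]
ft_force: [0.3, -0.2, 0.2]
finger_gap: 50.0
grip_force: 0.0
```

{"fn": "jog_arm", "kwargs": {"rows": [[[0,0,0],[0,0,0]],[[0,0,0],[0,0,0]],[[0,0,0],[0,0,0]],[[0,0,0],[0,0,0]],[[0,0,0],[0,0,0]],[[0,0,0],[0,0,0]]], "grip": 15, "force": 50}}

```text
time: 17.8
tool_pos: [462.5, 304.4, -10.8]
tcp_rot: [179.9, 0.1, 167.8]
ft_force: [-1.0, -0.7, 6.2]
finger_gap: 28.9
grip_force: 51.4
```

Run:
```python
from h import *
go(525.1,77.3,130,173)
```

```text
shift [-109.4, -208.5, -140.9] turn [0.0014, 0.0019, -0.0904] rows 6
```

{"fn": "jog_arm", "kwargs": {"rows": [[[0,0,-20],[0,0,0]],[[0,0,-70],[0,0,0]],[[0,0,-110],[0,0,0]],[[-109,-208,-141],[0,0,-0.09]],[[-109,-208,-141],[0,0,-0.09]],[[-109,-208,-141],[0,0,-0.09]],[[-109,-208,-141],[0,0,-0.09]],[[-109,-208,-141],[0,0,-0.09]],[[-109,-208,-141],[0,0,-0.09]],[[-109,-208,-141],[0,0,-0.09]]]}}

```text
time: 18.8
tool_pos: [524.1, 76.7, 128.9]
tcp_rot: [180.0, 0.0, 172.8]
ft_force: [-0.2, -0.0, -2.3]
finger_gap: 28.9
grip_force: 50.4
```

{"fn": "jog_arm", "kwargs": {"rows": [[[0,0,0],[0,0,0]],[[0,0,0],[0,0,0]],[[0,0,0],[0,0,0]],[[0,0,0],[0,0,0]]]}}

```text
time: 19.2
tool_pos: [523.8, 78.2, 128.6]
tcp_rot: [-180.0, -0.0, 173.0]
ft_force: [0.0, -0.2, -1.0]
finger_gap: 28.8
grip_force: 50.4
```

Run:
```python
from h import *
st=r.sense(); t=st['tool_pos']; im,d=r.snapshot('wrist'); cv2.imwrite('pics/hex2.png',im); c=cam('wrist',st); print(t,st['tcp_rot'],st['finger_gap']); go(525.1,77.3,-2,173)
X=heights(c,d)-t; X=X[(d>0)&(abs(X[...,0])<60)&(abs(X[...,1])<25)&(X[...,2]>8)&(X[...,2]<40)]; print(X.min(0),X.max(0))
```

```text
[523.77446947  78.21005997 128.61050823] [-1.79998552e+02 -1.59340547e-02  1.73046027e+02] 28.77929081992773
shift [-1.4, -0.6, 130.7] turn [-0.0, -0.0002, 0.0005] rows 3
[-42.3866378  -24.95512423  10.02573206] [42.13114828 24.99907172 39.98802311]
```

View pics/hex2.png

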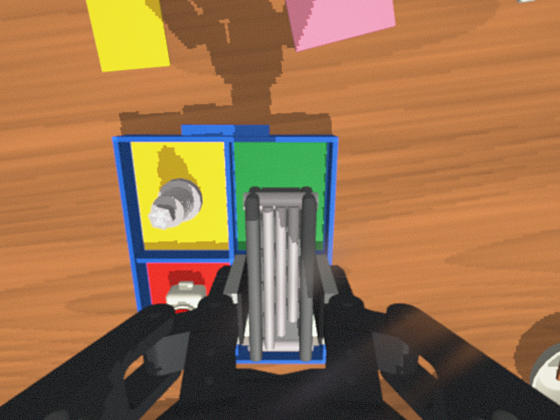

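The hex set is held level (about (280,270)) and the puller still stands at (180,205). Lowering.

{"fn": "jog_arm", "kwargs": {"rows": [[[-1.4,-0.6,40],[0,0,0]],[[-1.4,-0.6,80],[0,0,0]],[[-1.4,-0.6,105],[0,0,0]],[[-1.4,-0.6,118],[0,0,0]],[[-1.4,-0.6,124],[0,0,0]],[[-1.4,-0.6,128],[0,0,0]],[[-1.4,-0.6,130],[0,0,0]],[[-1.4,-0.6,130],[0,0,0]],[[-1.4,-0.6,130],[0,0,0]]]}}

```text
time: 20.15
tool_pos: [526.3, 76.7, -0.1]
tcp_rot: [180.0, 0.1, 173.0]
ft_force: [-0.5, -0.1, -0.9]
finger_gap: 28.8
grip_force: 50.4
```

{"fn": "jog_arm", "kwargs": {"rows": [[[0.8,0.6,2],[0,0,0]],[[0.8,0.6,4],[0,0,0]],[[0.8,0.6,4],[0,0,0]],[[0.8,0.6,4],[0,0,0]]]}}

```text
time: 20.55
tool_pos: [525.2, 77.4, -3.8]
tcp_rot: [180.0, 0.0, 173.0]
ft_force: [-5.9, 0.3, 11.5]
finger_gap: 28.9
grip_force: 52.0
```

{"fn": "jog_arm", "kwargs": {"rows": [[[0,0,0],[0,0,0]],[[0,0,0],[0,0,0]],[[0,0,0],[0,0,0]],[[0,0,0],[0,0,0]],[[0,0,-5],[0,0,0]],[[0,0,-30],[0,0,0]],[[0,0,-80],[0,0,0]],[[0,0,-130],[0,0,0]],[[0,0,-150],[0,0,0]],[[0,0,-150],[0,0,0]]], "grip": 44}}

```text
time: 21.55
tool_pos: [527.8, 77.5, 150.2]
tcp_rot: [179.9, 0.5, 173.0]
ft_force: [0.5, -0.7, -0.1]
finger_gap: 43.8
grip_force: 0.0
```

Run:
```python
from h import *
im,c,X=look('placed3',28.5,45,(525.1,77.3),50)
go(587,-280,145,138.7)
```

```text
table 4.0 top 32.9 1238 ((525.0696411132812, 77.14535522460938), (29.90897560119629, 80.9018783569336), 83.00934600830078)
shift [-104.1, -347.3, 2.4] turn [0.0021, 0.0041, 0.5981] rows 8
```

Hex set placed at (525.1, 77.1), level and aligned. Last is the black shoe.

{"fn": "jog_arm", "kwargs": {"rows": [[[-104,-347,3],[0,0,0.598]],[[-104,-347,3],[0,0,0.598]],[[-104,-347,3],[0,0,0.598]],[[-104,-347,3],[0,0,0.598]],[[-104,-347,3],[0,0,0.598]],[[-104,-347,3],[0,0,0.598]],[[-104,-347,3],[0,0,0.598]],[[-104,-347,3],[0,0,0.598]],[[-104,-347,3],[0,0,0.598]],[[-104,-347,3],[0,0,0.598]]]}}

```text
time: 22.6
tool_pos: [584.4, -278.6, 139.9]
tcp_rot: [-180.0, -0.2, 138.7]
ft_force: [-0.8, 0.6, -0.2]
finger_gap: 43.8
grip_force: 0.0
```

{"fn": "jog_arm", "kwargs": {"rows": [[[0,0,0],[0,0,0]],[[0,0,0],[0,0,0]]]}}

```text
time: 22.8
tool_pos: [585.5, -278.1, 141.7]
tcp_rot: [180.0, -0.0, 138.8]
ft_force: [0.3, -0.3, -1.1]
finger_gap: 44.1
grip_force: 0.0
```

Run:
```python
from h import *
im,c,X=look('shoe1',10,60,(587,-280),45)
st=r.sense(); print(st['tool_pos'],st['tcp_rot']); q=X[(X[:,2]>26)&(X[:,2]<45)]; print('stud',q.mean(0)); go(587,-280,-13,138.7)
```

```text
table -0.0 top 35.8 1098 ((588.5028076171875, -279.7367248535156), (14.08483600616455, 65.79509735107422), 48.475120544433594)
[ 585.53448228 -278.31014632  141.88801323] [ 1.79993833e+02 -2.84858514e-03  1.38804669e+02]
stud [ 587.89713266 -279.66313709   32.92397283]
shift [-2.2, -0.3, 154.9] turn [0.0001, -0.0, 0.0018] rows 4
```

View pics/shoe1.png

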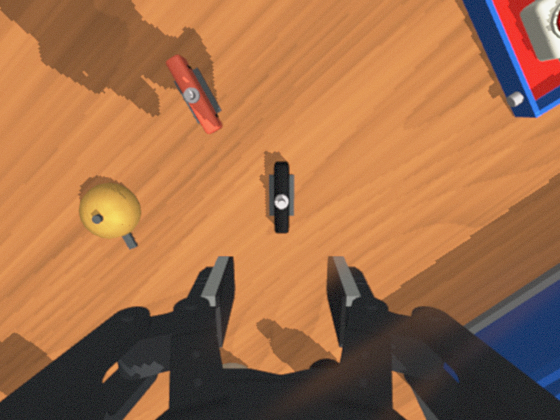

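Black shoe at pixel (282,198), world (588.5, -279.7), axis 138.5°. The salmon shoe at (193,95) is clear of the fingers. Gripping.

{"fn": "jog_arm", "kwargs": {"rows": [[[-3,1,50],[0,0,0.005]],[[-3,1,100],[0,0,0.005]],[[-3,1,130],[0,0,0.005]],[[-3,1,145],[0,0,0.005]],[[-3,1,151],[0,0,0.005]],[[-3,1,154],[0,0,0.005]],[[-3,1,154],[0,0,0.005]],[[-3,1,154],[0,0,0.005]]]}}

```text
time: 23.65
tool_pos: [589.8, -281.9, -9.9]
tcp_rot: [180.0, 0.2, 138.4]
ft_force: [-0.4, -0.1, 0.0]
finger_gap: 44.2
grip_force: 0.0
```

{"fn": "jog_arm", "kwargs": {"rows": [[[0,0,0],[0,0,0]],[[0,0,0],[0,0,0]],[[0,0,0],[0,0,0]],[[0,0,0],[0,0,0]],[[0,0,0],[0,0,0]],[[0,0,0],[0,0,0]],[[0,0,0],[0,0,0]]], "grip": 4, "force": 25}}

```text
time: 24.35
tool_pos: [589.0, -281.5, -11.1]
tcp_rot: [180.0, 0.1, 138.4]
ft_force: [-1.3, -0.2, 6.0]
finger_gap: 13.1
grip_force: 25.1
```

Run:
```python
from h import *
print(r.sense()['tool_pos']);go(632.3,64.1,135,173)
```

```text
[ 588.953397   -281.47816729  -11.12505102]
shift [196.7, 287.3, -146.4] turn [-0.0002, 0.0016, -0.6036] rows 8
```

{"fn": "jog_arm", "kwargs": {"rows": [[[0,0,-20],[0,0,0]],[[0,0,-70],[0,0,0]],[[0,0,-110],[0,0,0]],[[197,287,-146],[0,0,-0.603]],[[197,287,-146],[0,0,-0.603]],[[197,287,-146],[0,0,-0.603]],[[197,287,-146],[0,0,-0.603]],[[197,287,-146],[0,0,-0.603]],[[197,287,-146],[0,0,-0.603]],[[197,287,-146],[0,0,-0.603]]]}}

```text
time: 25.35
tool_pos: [631.1, 66.4, 133.8]
tcp_rot: [-180.0, -0.0, 173.0]
ft_force: [-0.6, -0.1, -0.1]
finger_gap: 13.4
grip_force: 24.5
```

{"fn": "jog_arm", "kwargs": {"rows": [[[0,0,0],[0,0,0]],[[0,0,0],[0,0,0]],[[0,0,0],[0,0,0]],[[0,0,0],[0,0,0]]]}}

```text
time: 25.75
tool_pos: [631.1, 62.7, 133.4]
tcp_rot: [-180.0, -0.0, 172.9]
ft_force: [1.5, 0.3, -0.6]
finger_gap: 13.1
grip_force: 24.5
```

Run:
```python
from h import *
st=r.sense(); t=st['tool_pos']; im,d=r.snapshot('wrist'); cv2.imwrite('pics/shoe2.png',im); print(t,st['tcp_rot'],st['finger_gap']); go(633.8,63.9,-1,173)
```

```text
[631.13649965  62.71496917 133.35517881] [-1.79974497e+02 -3.99701507e-02  1.72851602e+02] 13.055403198406289
shift [-2.6, 1.6, 134.4] turn [-0.0003, -0.0007, -0.0028] rows 3
```

View pics/shoe2.png

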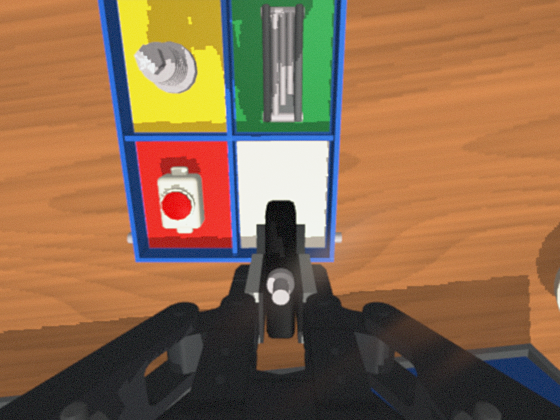

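The shoe is held straight (stud at (280,290)), and the other three items sit centred in their compartments. Lowering.

{"fn": "jog_arm", "kwargs": {"rows": [[[-2.6,1.5,40],[0,0,0]],[[-2.6,1.5,80],[0,0,0]],[[-2.6,1.5,110],[0,0,0]],[[-2.6,1.5,124],[0,0,0]],[[-2.6,1.5,130],[0,0,0]],[[-2.6,1.5,133],[0,0,0]],[[-2.6,1.5,134],[0,0,0]],[[-2.6,1.5,134],[0,0,0]],[[-2.6,1.5,134],[0,0,0]]]}}

```text
time: 26.7
tool_pos: [635.3, 65.6, 1.3]
tcp_rot: [180.0, 0.1, 173.0]
ft_force: [-0.1, 0.2, 0.5]
finger_gap: 13.4
grip_force: 24.5
```

{"fn": "jog_arm", "kwargs": {"rows": [[[1,-1.5,2],[0,0,0]],[[1,-1.5,4],[0,0,0]],[[1,-1.5,5],[0,0,0]],[[1,-1.5,5],[0,0,0]],[[1,-1.5,5],[0,0,0]]]}}

```text
time: 27.2
tool_pos: [633.2, 64.1, -4.1]
tcp_rot: [-180.0, 0.0, 173.0]
ft_force: [-4.2, -0.8, 9.0]
finger_gap: 13.4
grip_force: 25.6
```

{"fn": "jog_arm", "kwargs": {"rows": [[[0,0,0],[0,0,0]],[[0,0,0],[0,0,0]],[[0,0,0],[0,0,0]],[[0,0,0],[0,0,0]],[[0,0,-5],[0,0,0]],[[0,0,-30],[0,0,0]],[[0,0,-80],[0,0,0]],[[0,0,-130],[0,0,0]],[[40,0,-170],[0,0,0]],[[80,0,-200],[0,0,0]]], "grip": 40}}

```text
time: 28.2
tool_pos: [559.3, 73.2, 193.9]
tcp_rot: [180.0, 0.2, 172.9]
ft_force: [-0.4, 0.7, 0.9]
finger_gap: 39.8
grip_force: 0.0
```

{"fn": "jog_arm", "kwargs": {"rows": [[[0,0,0],[0,0,0]],[[0,0,0],[0,0,0]],[[0,0,0],[0,0,0]]]}}

```text
time: 28.5
tool_pos: [558.6, 73.2, 189.9]
tcp_rot: [-180.0, -0.1, 173.0]
ft_force: [-0.0, 0.3, 0.2]
finger_gap: 40.1
grip_force: 0.0
```

Run:
```python
from h import *
im,c,X=look('final',19,60,(632.3,64.1),38)
```

```text
table 4.7 top 42.2 718 ((630.8917846679688, 64.11367797851562), (14.120217323303223, 64.94039916992188), 83.31195831298828)
```

View pics/final.png

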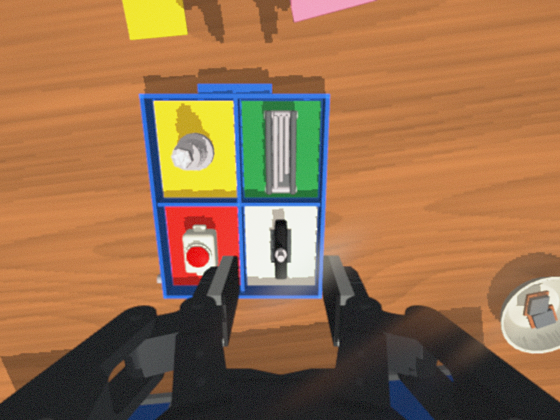

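The final view shows the puller on yellow (193,152), the hex set on green (281,150), the rear light on red (200,248) and the black shoe on white (281,248). All four are upright and centred, and the arm is clear. Handing in.

```bash
python3 -c "
from bench import r
print(r.hand_in())"
```

```text
the job is handed in; nothing more can be done
None
```

I packed all four items in the order asked, each upright and within about 2 mm of the middle of its mat, left both look-alikes untouched, and handed the job in at about 29 s; no verdict came back.

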